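# Power up the bare board on the repair bench

## Task

Switch on the bench supply by pressing down the raised far end of its large rocker until it is fully over, then press the large round start button on the three-button box all the way down, let it come back up, and withdraw. Do both gently with the fingertips from above; do not press start before the supply is on, leave the small rocker, the other two buttons and the circuit board alone, and do not shift or pick up any of the loose things lying about.

Things in the scene. Friction and masses are not known exactly. Their poses are not given: they have to be found in the camera images.
- supply: Bench supply: fixed grey box, 120 (x) x 200 (y) x 70 mm high, two grey rockers on top. It stands left or right of the board (may trade places with the button box). Origin: centre of its underside; x away from the robot (turned up to 0.25 rad), y left, z up. Seen from the robot the large rocker is on the right of its top (x 0, y -55 mm), the small one near the middle (y +12 mm), a jar on the left.
- main_switch (a joint): Large rocker, 52 mm along the supply's x, 28 mm wide: a shallow V of two 26 mm wings on a pivot along y, 81 mm above the table. Near 0 rad off (near wing level, far wing sloping up, its end 9 mm above the pivot); 0.36 rad on (far wing level, near one raised). It stays where it is left; about 2 N at the press point moves it, to a firm stop.
- main_switch_press (a point): The place to press on the large rocker: on the upper face of its far wing, on the middle of its width, 18 mm beyond the pivot. It is about 87 mm above the table when off and 81 mm when on, and moves with the rocker.
- small_switch (a joint): Small rocker of the supply, 30 x 14 mm, same shape and pivot height, 67 mm to the left of the large one (centre to centre). Leave alone. 0 to 0.36 rad as for the large one.
- control: Button box: fixed black box, 90 (x) x 200 (y) x 45 mm high, on the side of the board that the supply does not take. Origin: centre of its underside; x away from the robot (turned up to 0.25 rad), y left, z up. Three grey push buttons in flat steel collars (4 mm high) stand in a row along its y, 62 mm apart, in any order.
- start_button (a joint): Start button: the largest of the three, round, 30 mm across, flat top. Travel 0 (up) to 7 mm (fully down), spring return, 1.2 N to start and about 4 N fully down, then a firm stop.
- start_button_top (a point): Centre of the flat top of the start button, 62 mm above the table when up and 55 mm when down; it moves with the button.
- square_button (a joint): The square button, 20 x 20 mm, same height and travel (m). Leave alone.
- square_button_top (a point): Centre of the top of the square button.
- little_button (a joint): The small round button, 15 mm across, same height and travel (m). Leave alone.
- little_button_top (a point): Centre of the top of the small round button.
- board: Fixed bare circuit board, blue, 170 x 170 mm, between the two boxes, with a round finned cooler, a memory module and a connector block, up to 62 mm high. Origin at the centre of its underside. Do not touch.
- cooler: Loose round finned cooler, 95 mm across, 40 mm high. Origin at the centre of its underside. Leave alone.
- drive: Loose disk drive, 147 x 101 x 26 mm, lying flat. Origin at the centre of its underside. Leave alone.
- screw_tray: Loose steel screw tray of four compartments, 100 x 100 x 25 mm. Origin at the centre of its underside. Leave alone.
- jar: Loose small jar, 40 mm across, 42 mm high, standing on the left part of the supply's top (its lid 112 mm above the table). Origin at the centre of its underside. Leave alone.
- memory: Loose memory module, 133 x 30 mm, 6 mm high, lying on the table. Origin at the centre of its underside. Leave alone.
- driver: Loose screwdriver with a yellow handle, 170 mm long, 18 mm high, lying on the table. Origin at the front end of the handle, on its underside. Leave alone.

How it is judged:
On the way, in this order (a step that is already met when the one before it is completed fails the run):
1. the large rocker of the supply is pressed fully over to on by the fingertips (value of joint main_switch above 0.28 rad and contact force between the fingers and supply above 0.1 N), for 0.05 s.
2. the start button is pressed down by the fingertips (value of joint start_button above 0.005 m and contact force between the fingers and start_button_base above 0.3 N), for 0.05 s.
At the end, for the whole second after the job is handed in: The large rocker is on (beyond 0.28 of 0.36 rad), the start button has been pressed at least 5 mm afterwards and is up again (within 1.5 mm), the other two buttons are up, the small rocker is off (under 0.08 rad), and every loose thing is at rest within 12 mm of where it began (value of joint main_switch above 0.28 rad and value of joint each of start_button, square_button, little_button below 0.0015 m and value of joint small_switch below 0.08 rad and distance of each of cooler, drive, screw_tray, jar, memory, driver from where it was at the start of the episode below 0.012 m and linear speed of each of cooler, drive, screw_tray, jar, memory, driver below 0.02 m/s); the robot touches nothing.
It fails at once if start is pressed (beyond 3 mm) before the supply is on (value of joint start_button above 0.003 m and value of joint main_switch below 0.2 rad).
It fails at once if the square or the small round button is pressed by more than 2 mm, or the small rocker moved by more than 0.08 rad (value of joint any of square_button, little_button above 0.002 m or value of joint small_switch above 0.08 rad).
It fails at once if the robot touches the circuit board with more than 1 N (contact force between any of the fingers, the arm and board above 1 N).
It fails at once if the supply, the button box or a button is pressed harder than 30 N (contact force between the fingers and supply above 30 N or contact force between the fingers and control above 30 N or contact force between the fingers and start_button_base above 30 N).
It fails at once if a loose thing is lifted, carried or shifted by more than 12 mm (distance of any of cooler, drive, screw_tray, jar, memory, driver from where it was at the start of the episode above 0.012 m).
It also fails if it takes over 40 s, if anything falls off the work surface, if the arm or the gripper's body presses on something with over 40 N, if the wrist force passes 120 N, or if a joint passes its speed limit or range.

## Robot

A 7-joint arm with a two-finger parallel gripper is mounted at the origin on the work surface. World frame = base frame: x ahead of the robot, y to its left, z up, the work surface at z = 0. Lengths are in m, angles in rad, forces in N, time in s.
With the tool pointing down it reaches from about 0.4 to 0.85 m from the base axis. Payload 10.4 kg.
Tool frame: the origin (TCP) lies on the centre line of the jaws, within the pads' length; the fingertips stand 8 mm ahead of it and the grasp point (between the pads) lies 11 mm behind it (r.finger_overhang is the distance from the TCP to the fingertips, in m); z points along the fingers, y is the line along which they close (so a half turn about z gives the same grasp; the last joint's range is limited). The gripper opens to 87 mm and grips with 3 to 60 N. Pads are 19 mm wide; open, the fingers measure 117 mm over their backs; the gripper's body (75 mm by 190 mm) begins 51 mm behind the grasp point.
Start: joints at [1.248, 0.332, -0.065, 1.46, 0.022, 1.35, -0.088], TCP at [0.185, -0.597, 0.198] pointing down, gripper open.
Joint ranges: [-2.6, 2.6], [-0.5, 2.12], [-1.47, 1.34], [0.16, 2.42], [-1.27, 4.41], [0.06, 2.06], [-2.6, 2.6]. Speed limits (rad/s): [2.22, 2.22, 2.79, 2.79, 3.14, 3.14, 3.14].

## Interface

Orientations are given as a unit quaternion [x, y, z, w].
In Python, from bench import r, vision gives the robot as it stands.
- The arm moves only by the tool drive_tool, never from a script. Its argument "series" is a list of rows, each a list of 2 entries, a list of its own where there are three numbers: the shift along the world's x, y, z in cm, then the turn about the world's z in degrees. A call has exactly 10 rows; each row shifts and turns the commanded pose from where the row before left it; what a row does not reach is not made up. A row lasts 1/8 s, in which the tool goes at most 62.5 mm and 10.7 degrees, less where a joint would pass 70% of its speed; a pose out of reach is approached as far as the arm can. A call with a gripper value outside its range is refused whole. "hand" is the closure, from 0 (fully open) to 1 (shut), set as the call begins (left out, the last holds). The fingers move at their own pace and stop on an object; "newtons" is the grip in N (left out, the last holds). Time passes only in rows, so rows that do not move let the fingers close, or fill a call up. It gives the time, the measured TCP pose, the force, the opening and the grip force at its end, in the units of the state.
- r.read_state(): the state, without advancing time (a new reading comes with each control period).
- vision.camera(name): name is "side" or "top"; returns a dict with "color" (480x640x3 uint8, red, green, blue), "intrinsics" (3x3 intrinsics, pixels), "R" (3x3) and "t" (3): a world point X has camera coordinates R X + t. Camera axes: x right, y down, z forward; pixel columns grow to the right and rows downward; lengths in m; the calibration is good to about 2 mm. A picture is of the moment at which its call begins. There is no depth.
- r.close_job(): hands the job in; it is judged then, once.
The state is a dict: "time": time; "joint_positions": joint angles; "joint_vel": joint speeds; "joint_torque": joint torques, N m; "ee_pos": TCP position; "eef_rot": TCP orientation; "ft_force": force on the tool from outside, world axes, zero at the start; "torque": the same for the moment, N m; "width": finger opening in m; "grip_force": force on a finger pad.
Only numpy, scipy, OpenCV 4.12 (cv2) and the standard library are available. Lean on these libraries where they do the work, as an engineer would, in place of code of your own. Each camera call takes 0.05 s, during which the arm holds its last target. There are 200 camera calls.

## Working session

There is one attempt and no reset: what is moved stays moved. The work goes in short steps, Python scripts to look and compute and a tool call to move; the robot and the scene stay as the last step left them, time stands still between calls to the robot, and variables do not carry over. Pictures are saved under pics/ and viewed, at most 10 in all, crops included, and the job is handed in when it is done.

Besides the shell and the picture viewer there is one more tool, called by a JSON object that holds its "method" and its "body", one argument or row to a line. drive_tool: Moves the arm, as the interface text tells. Its arguments: {"type":"object","properties":{"series":{"type":"array"},"hand":{"type":"number"},"newtons":{"type":"number"}},"required":["series"]}

```bash
mkdir -p pics; cat > h.py <<'E'
import numpy as np, cv2
from bench import r, vision
def shot(n,f):
    c=vision.camera(n); cv2.imwrite(f'pics/{f}.png',c['color'][:,:,::-1]); return c
def ray(c,u,v,z):
    K,R,t=map(np.array,(c['intrinsics'],c['R'],c['t']))
    o=-R.T@t; d=R.T@np.linalg.solve(K,[u,v,1.]); return o+d*(z-o[2])/d[2]
def proj(c,X):
    p=np.array(c['intrinsics'])@(np.array(c['R'])@np.array(X)+np.array(c['t'])); return p[:2]/p[2]
E
python3 - <<'E'
from h import *
for n in('top','side'):
    c=shot(n,n+'0'); print(n,-np.array(c['R']).T@c['t'],np.array(c['intrinsics'])[0,0])
s=r.read_state(); print(s['time'],s['ee_pos'],s['eef_rot'],r.finger_overhang,s['width'])
E
```

```text
top [ 0.41321553 -0.01189512  0.92047125] 439.61978912621504
side [0.39665202 0.8115099  0.86610047] 553.0168445598351
0.1 [ 0.18445406 -0.59676963  0.19682282] [ 9.88786455e-01  1.49334971e-01 -1.24834584e-04 -6.29612809e-04] 0.008 0.08698231024850887
```

View pics/top0.png

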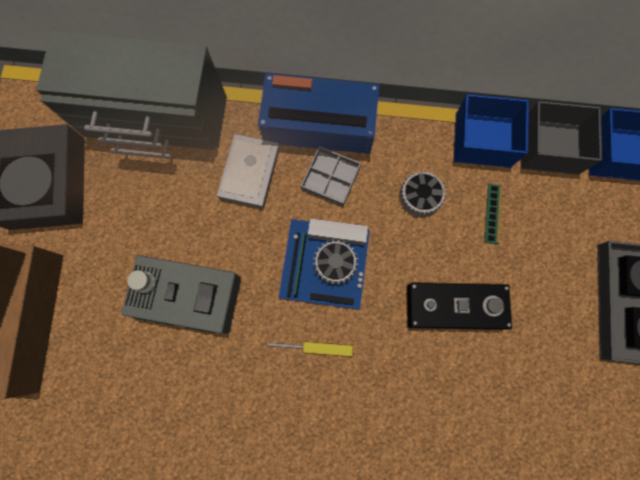

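View pics/side0.png

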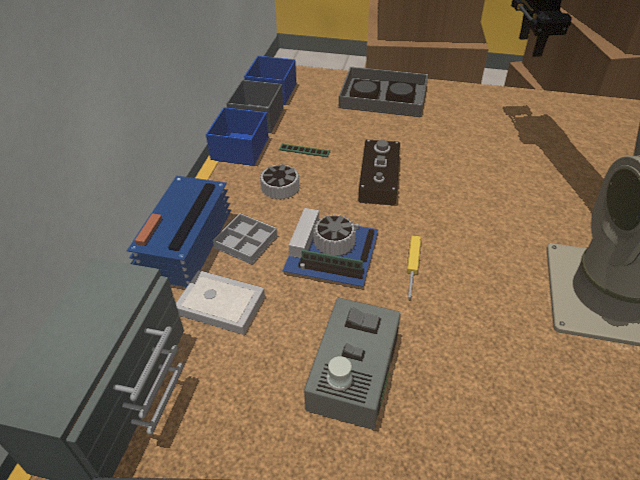

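The top view has +x up and +y left. The supply is on the left, with its large rocker near (204,297) and its small one near (171,292). The button box is on the right: start (493,306), square (462,306), little (430,305). I'll zoom in on both boxes.

```bash
python3 - <<'E'
from h import *
c=vision.camera('top'); im=c['color'][:,:,::-1]
a=cv2.resize(im[250:340,115:245],None,fx=5,fy=5,interpolation=cv2.INTER_CUBIC)[:, :650]
b=cv2.resize(im[275:335,400:520],None,fx=5,fy=5,interpolation=cv2.INTER_CUBIC)
s=vision.camera('side'); si=s['color'][:,:,::-1]
d=cv2.resize(si[295:345,330:410],None,fx=5,fy=5,interpolation=cv2.INTER_CUBIC)[:150*2]
A=np.zeros((600,800,3),np.uint8)
a=cv2.resize(a,(520,360)); A[:360,:520]=a   # x4
A[360:600,:480]=cv2.resize(b,(480,240))     # x4
A[360:560,480:800]=cv2.resize(d,(320,200))  # x4
cv2.imwrite('pics/z.png',A)
# black box
hsv=cv2.cvtColor(im,cv2.COLOR_BGR2HSV)
m=(hsv[:,:,2]<60).astype(np.uint8); m[:, :400]=0;m[:,525:]=0;m[:270]=0;m[345:]=0
q=max(cv2.findContours(m,0,2)[0],key=cv2.contourArea)
for p in cv2.boxPoints(cv2.minAreaRect(q)): print('ctl',p,ray(c,*p,.045).round(4))
m=((hsv[:,:,1]<70)).astype(np.uint8); m[:, 250:]=0;m[:,:118]=0;m[:250]=0;m[345:]=0
q=max(cv2.findContours(m,0,2)[0],key=cv2.contourArea)
for p in cv2.boxPoints(cv2.minAreaRect(q)): print('sup',p,ray(c,*p,.07).round(4))
for n,p,z in(('start',(493,306),.062),('square',(462,306),.062),('little',(430,305),.062),('rock',(204,297),.085),('small',(171,292),.083),('jar',(138,281),.112)): print(n,ray(c,*p,z).round(4))
E
```

```text
ctl [407. 283.] [ 0.5368 -0.1642  0.045 ]
ctl [511. 283.] [ 0.5587 -0.3709  0.045 ]
ctl [511. 329.] [ 0.4681 -0.3727  0.045 ]
ctl [407. 329.] [ 0.4465 -0.1703  0.045 ]
sup [120.97405 315.74542] [0.4126 0.3799 0.07  ]
sup [132.02475 253.86163] [0.5335 0.3823 0.07  ]
sup [240.45984 273.22504] [0.518  0.1645 0.07  ]
sup [229.40915 335.10883] [0.3986 0.1682 0.07  ]
start [ 0.5073 -0.3301  0.062 ]
square [ 0.5009 -0.2703  0.062 ]
little [ 0.4963 -0.2085  0.062 ]
rock [0.4639 0.2235 0.085 ]
small [0.4667 0.2881 0.083 ]
jar [0.4785 0.3419 0.112 ]
```

View pics/z.png

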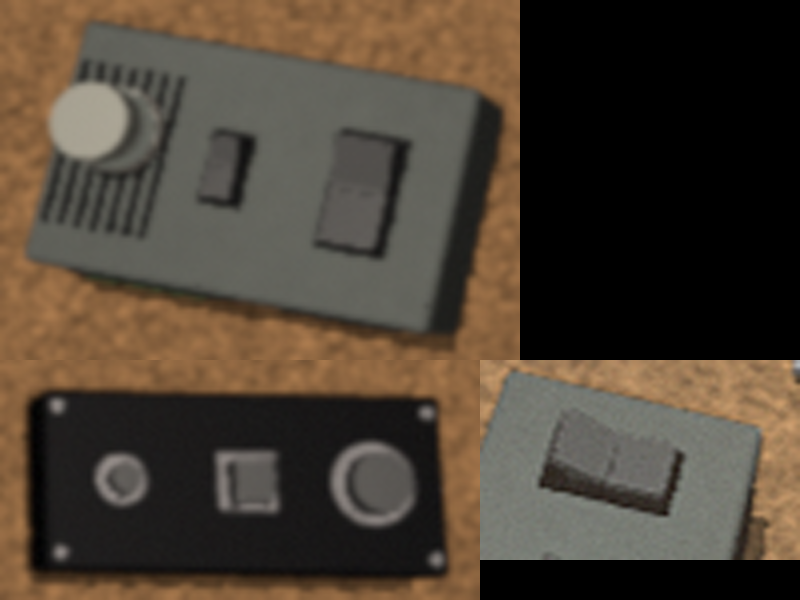

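The zoom shows the rocker's V line at about (357,189) and its far end at about (375,133). The supply's top corners are (90,22), (475,92), (430,332) and (28,258), and the start cap's centre is (382,480).

```bash
python3 - <<'E'
from h import *
c=vision.camera('top')
A=lambda x,y:(115+(x-1.5)/4,250+(y-1.5)/4)
B=lambda x,y:(400+(x-1.5)/4,275+(y-361.5)/4)
P=[ray(c,*A(*p),.07) for p in((90,22),(475,92),(430,332),(28,258))]
for p in P: print('corner',p.round(4))
e=P[0]+P[3]-P[1]-P[2]; yaw=np.arctan2(-e[0],e[1]); f=P[0]+P[1]-P[2]-P[3]; print('yaw',yaw,np.arctan2(f[1],f[0]),np.linalg.norm(e)/2,np.linalg.norm(f)/2)
C=sum(P)/4; ux=np.array([np.cos(yaw),np.sin(yaw),0]); uy=np.array([-ux[1],ux[0],0])
piv=ray(c,*A(357,189),.081); print('piv box',C-.055*uy,'seen',piv,'press',piv+.018*ux, 'far end',ray(c,*A(375,133),.09))
b=[ray(c,*B(*p),.062) for p in((382,480),(255,481),(126,480))]
for p in b: print(p.round(4), np.linalg.norm(p-b[0]))
e=b[2]-b[0]; print('ctl yaw',np.arctan2(-e[0],e[1]))
# jaw axis yaw
from scipy.spatial.transform import Rotation as R
s=r.read_state(); M=R.from_quat(s['eef_rot']).as_matrix(); print('tool y',M[:,1],'x',M[:,0],s['time'])
E
```

```text
corner [0.5321 0.3719 0.07  ]
corner [0.5177 0.1784 0.07  ]
corner [0.4018 0.1827 0.07  ]
corner [0.4158 0.3792 0.07  ]
yaw -0.072673102676115 -0.04993140345404778 0.19553277348222547 0.11625784763673887
piv box [0.46283513 0.22319499 0.07      ] seen [0.46430505 0.22493272 0.081     ] press [0.48225754 0.22362576 0.081     ] far end [0.49082937 0.21818961 0.09      ]
[ 0.5104 -0.3341  0.062 ] 0.0
[ 0.5034 -0.2729  0.062 ] 0.06164747293020673
[ 0.4972 -0.2106  0.062 ] 0.12419843793770406
ctl yaw 0.10590028421138992
tool y [ 2.95310654e-01 -9.55401094e-01 -6.05778785e-04] x [ 9.55401258e-01  2.95310739e-01 -5.37780677e-05] 0.25
```

{"method": "drive_tool", "body": {
  "series": [
    [[3, 4, 0], -2],
    [[3, 4, 0], -2],
    [[3, 4, 0], -2],
    [[3, 4, 0], -2],
    [[3, 4, 0], -2],
    [[3, 4, 0], -2],
    [[3, 4, 0], -2],
    [[3, 4, 0], -2],
    [[3, 4, 0], -2],
    [[2.8, 4, 0], -3]
  ],
  "hand": 1,
  "newtons": 10
}}

```text
time: 1.5
ee_pos: [0.4834, -0.1958, 0.1977]
eef_rot: [0.999, -0.034, 0.0, 0.0]
ft_force: [1.5, 0.4, 0.3]
width: 0.0018
grip_force: 0.0
```

{"method": "drive_tool", "body": {
  "series": [
    [[0, 4.2, 0], 0],
    [[0, 4.2, 0], 0],
    [[0, 4.2, 0], 0],
    [[0, 4.2, 0], 0],
    [[0, 4.2, 0], 0],
    [[0, 4.2, 0], 0],
    [[0, 4.2, 0], 0],
    [[0, 4.2, 0], 0],
    [[0, 4.2, 0], 0],
    [[0, 4, 0], 0]
  ]
}}

```text
time: 2.75
ee_pos: [0.4825, 0.2222, 0.1977]
eef_rot: [0.999, -0.033, 0.0, 0.0]
ft_force: [0.2, 0.2, 0.4]
width: 0.0005
grip_force: 0.0
```

{"method": "drive_tool", "body": {
  "series": [
    [[0, 0, -2], 0],
    [[0, 0, -2], 0],
    [[0, 0, -1.5], 0],
    [[0, 0, -1.5], 0],
    [[0, 0, -1], 0],
    [[0, 0, -0.5], 0],
    [[0, 0, -0.5], 0],
    [[0, 0, 0], 0],
    [[0, 0, 0], 0],
    [[0, 0, 0], 0]
  ]
}}

```text
time: 4.0
ee_pos: [0.4828, 0.221, 0.1079]
eef_rot: [0.999, -0.033, 0.0, -0.0]
ft_force: [0.5, 0.5, 1.8]
width: 0.0007
grip_force: 0.0
```

```bash
python3 - <<'E'
from h import *
s=vision.camera('side'); im=s['color'][:,:,::-1]
cv2.imwrite('pics/s1.png',cv2.resize(im[250:370,300:460],None,fx=5,fy=5,interpolation=cv2.INTER_CUBIC))
print(r.read_state()['ee_pos'])
E
```

```text
[0.48272952 0.22093668 0.10779829]
```

View pics/s1.png

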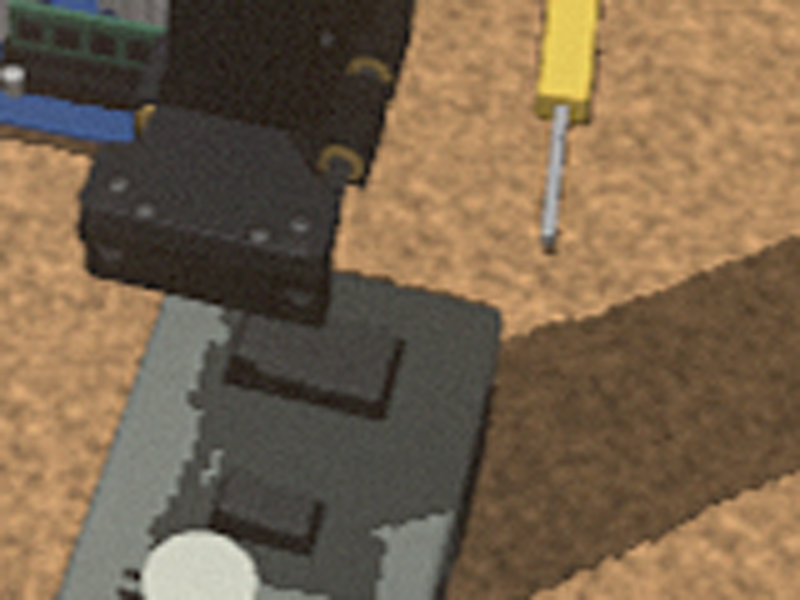

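The gripper body hides the fingertips, but it stands over the far wing, whose near half shows at crop (330,350). The jar and small rocker (270,500) are clear. I'll press slowly.

{"method": "drive_tool", "body": {
  "series": [
    [[0, 0.2, -0.4], 0],
    [[0, 0, -0.4], 0],
    [[0, 0, -0.3], 0],
    [[0, 0, -0.2], 0],
    [[0, 0, -0.2], 0],
    [[0, 0, -0.1], 0],
    [[0, 0, -0.1], 0],
    [[0, 0, -0.1], 0],
    [[0, 0, 0], 0],
    [[0, 0, 0], 0]
  ]
}}

```text
time: 5.3
ee_pos: [0.4826, 0.2228, 0.0896]
eef_rot: [0.999, -0.033, 0.0, 0.0]
ft_force: [0.3, -0.5, -0.5]
width: 0.0005
grip_force: 0.0
```

{"method": "drive_tool", "body": {
  "series": [
    [[0, 0, -0.05], 0],
    [[0, 0, -0.05], 0],
    [[0, 0, 0], 0],
    [[0, 0, 0], 0],
    [[0, 0, 0], 0],
    [[0, 0, 0], 0],
    [[0, 0, 0], 0],
    [[0, 0, 0], 0],
    [[0, 0, 0], 0],
    [[0, 0, 0], 0]
  ]
}}

```text
time: 6.55
ee_pos: [0.4826, 0.2228, 0.0886]
eef_rot: [0.999, -0.033, -0.0, 0.0]
ft_force: [-0.6, 0.0, -0.5]
width: 0.0008
grip_force: 0.0
```

{"method": "drive_tool", "body": {
  "series": [
    [[0, 0, -0.05], 0],
    [[0, 0, -0.05], 0],
    [[0, 0, 0], 0],
    [[0, 0, 0], 0],
    [[0, 0, 0], 0],
    [[0, 0, 0], 0],
    [[0, 0, 0], 0],
    [[0, 0, 0], 0],
    [[0, 0, 0], 0],
    [[0, 0, 0], 0]
  ]
}}

```text
time: 7.8
ee_pos: [0.4826, 0.2229, 0.0876]
eef_rot: [0.999, -0.033, 0.0, 0.0]
ft_force: [0.3, -0.2, 0.4]
width: 0.0005
grip_force: 0.0
```

{"method": "drive_tool", "body": {
  "series": [
    [[0, 0, -0.05], 0],
    [[0, 0, 0], 0],
    [[0, 0, -0.05], 0],
    [[0, 0, 0], 0],
    [[0, 0, 0], 0],
    [[0, 0, 0], 0],
    [[0, 0, 0], 0],
    [[0, 0, 0], 0],
    [[0, 0, 0], 0],
    [[0, 0, 0], 0]
  ]
}}

```text
time: 9.05
ee_pos: [0.4826, 0.2229, 0.0866]
eef_rot: [0.999, -0.033, -0.0, 0.0]
ft_force: [-0.2, -0.2, 1.0]
width: 0.0005
grip_force: 0.0
```

```bash
python3 - <<'E'
from h import *
s=vision.camera('side'); im=s['color'][:,:,::-1]
cv2.imwrite('pics/s2.png',cv2.convertScaleAbs(cv2.resize(im[270:370,310:430],None,fx=6,fy=6,interpolation=cv2.INTER_CUBIC),alpha=1.8))
print(r.read_state()['ee_pos'],r.read_state()['ft_force'])
E
```

```text
[0.48258742 0.22285407 0.08656622] [-0.05543124 -0.41494044 -0.00560059]
```

View pics/s2.png

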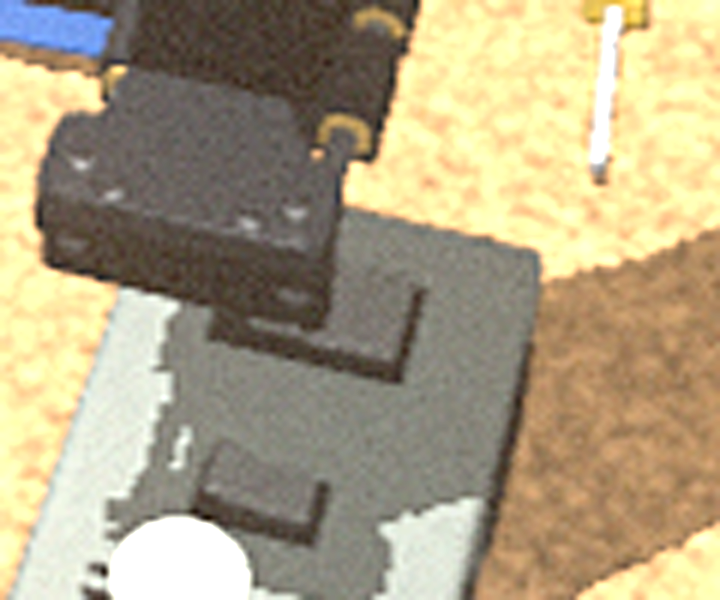

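The side view still doesn't show the fingertips, and there is no force yet. I'll go on down in small steps.

{"method": "drive_tool", "body": {
  "series": [
    [[0, 0, -0.05], 0],
    [[0, 0, 0], 0],
    [[0, 0, -0.05], 0],
    [[0, 0, 0], 0],
    [[0, 0, -0.05], 0],
    [[0, 0, 0], 0],
    [[0, 0, 0], 0],
    [[0, 0, 0], 0],
    [[0, 0, 0], 0],
    [[0, 0, 0], 0]
  ]
}}

```text
time: 10.35
ee_pos: [0.4826, 0.2229, 0.0851]
eef_rot: [0.999, -0.033, 0.0, 0.0]
ft_force: [0.1, 0.3, -0.1]
width: 0.0
grip_force: 0.0
```

```bash
python3 - <<'E'
from h import *
s=vision.camera('side'); im=s['color'][:,:,::-1]
f=np.mean([ (vision.camera('top'),r.read_state()['ft_force'])[1] for _ in range(4)],0)
b=r.read_state(); print(b['ee_pos'],f,b['time'])
R=np.array(s['R']);
# project tip corners (19x30 mm) and rocker outline (off) for comparison
for n,X in(('tip',[.4826,.2229,.0771]),('tip near-left',[.4735,.2379,.0771]),('pivot left',[.4653,.2389,.081]),('near end L on',[.441,.2405,.0901]),('near end L off',[.4394,.2405,.081]),('near end R on',[.439,.2125,.0901]),('near end R off',[.4374,.2125,.081])): print(n,proj(s,X), (proj(s,X)-[310,270])*6+3)
E
```

```text
[0.48260935 0.2228424  0.0850735 ] [-0.26027104  0.14879328 -0.28299466] 10.6
tip [352.05080971 318.01686011] [255.30485825 291.10116068]
tip near-left [355.62560267 325.73097866] [276.75361603 337.38587195]
pivot left [360.26366263 325.67679887] [304.58197577 337.06079319]
near end L on [374.32601292 325.73593087] [388.95607753 337.4155852 ]
near end L off [374.94627415 329.06183418] [392.67764491 357.37100507]
near end R on [377.9359841  313.11088098] [410.61590461 261.66528587]
near end R off [378.52143096 316.45002087] [414.12858574 281.70012519]
```

```bash
python3 - <<'E'
from h import *
s=vision.camera('side'); im=s['color'][:,:,::-1].copy()
x=[250,200]
cr=cv2.resize(im[200:350,250:450],None,fx=4,fy=4,interpolation=cv2.INTER_CUBIC); cr=cv2.convertScaleAbs(cr,alpha=1.6)
def dot(X,col): p=((proj(s,X)-x)*4+1.5).astype(int); cv2.circle(cr,tuple(int(v) for v in p),3,col,-1)
for dx in(-.0095,.0095):
  for dy in(-.015,.015): dot([.4826+dx,.2229+dy,.0771],(0,0,255)); dot([.4826+dx,.2229+dy,.147],(0,255,255))
for dx in(-.0375,.0375):
  for dy in(-.095,.095): dot([.4826+dx,.2229+dy,.147],(0,255,0))
cv2.imwrite('pics/s3.png',cr)
E
```

```text
(no output)
```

View pics/s3.png

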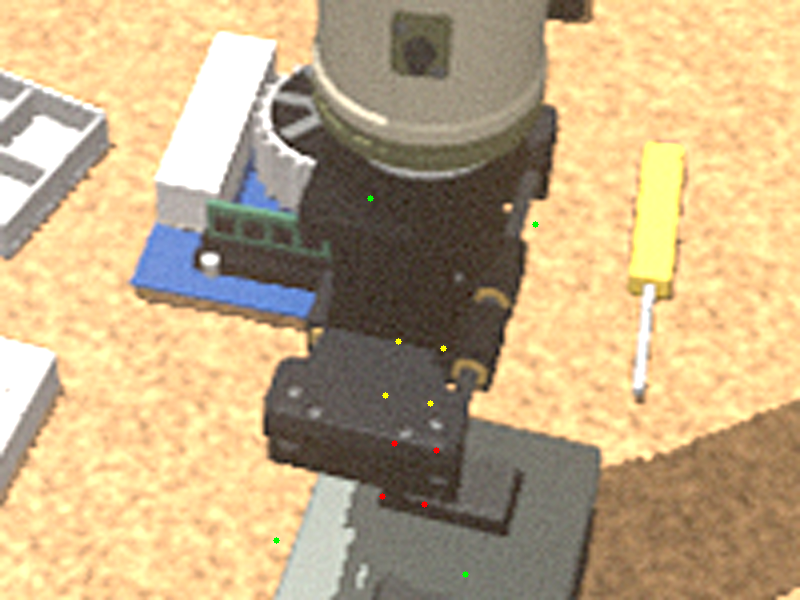

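The fingers can't be seen here and there's no contact force. I'll lift off, back away and look at both the rocker and the fingers.

{"method": "drive_tool", "body": {
  "series": [
    [[0, 0, 2], 0],
    [[0, 0, 3], 0],
    [[-1, 3, 4], 0],
    [[-2, -3, 3], 0],
    [[-2, -4, 2], 0],
    [[-2, -5, 0], 0],
    [[0, -5, 0], 0],
    [[0, -3, 0], 0],
    [[0, 0, 0], 0],
    [[0, 0, 0], 0]
  ]
}}

```text
time: 11.9
ee_pos: [0.4128, 0.054, 0.226]
eef_rot: [0.999, -0.033, 0.001, -0.0]
ft_force: [0.2, 0.2, 0.2]
width: -0.0
grip_force: 0.0
```

```bash
python3 - <<'E'
from h import *
s=vision.camera('side'); im=s['color'][:,:,::-1].copy()
st=r.read_state(); e=np.array(st['ee_pos']); print(e,st['time'])
p=proj(s,e+[0,0,-.008]); print('tip px',p)
A=np.zeros((600,800,3),np.uint8)
A[:300,:400]=cv2.convertScaleAbs(cv2.resize(im[290:350,325:405],(400,300),interpolation=cv2.INTER_CUBIC),alpha=1.5)
u,v=p.astype(int); cr=cv2.resize(im[v-60:v+40,u-66:u+67],(400,300)); cv2.circle(cr,(int((p[0]-u+66)*3),int((p[1]-v+60)*3)),3,(0,0,255),-1)
A[:300,400:]=cr
c=vision.camera('top'); ti=c['color'][:,:,::-1]
A[300:,:400]=cv2.convertScaleAbs(cv2.resize(ti[274:322,172:236],(400,300),interpolation=cv2.INTER_CUBIC),alpha=1.5)
A[300:,400:]=cv2.resize(ti[180:420,140:460],(400,300))
cv2.imwrite('pics/q.png',A)
E
```

```text
[0.41269915 0.05418245 0.22569896] 11.95
tip px [410.3800234 201.6822083]
```

View pics/q.png

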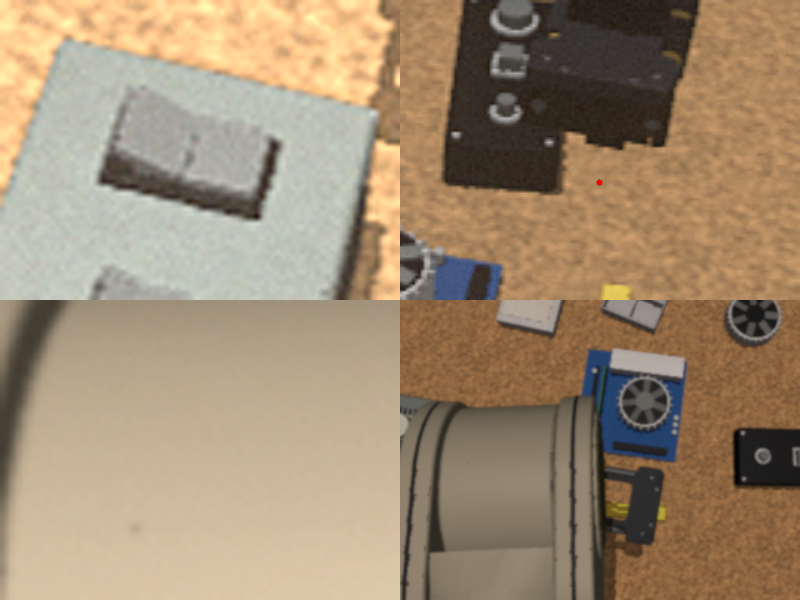

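The rocker is still off, with its far wing raised. A fingertip shows at (605,146), above the predicted point (600,182), so the tips aren't where I assumed. I'll turn the tool by a quarter so the side camera sees the fingers.

{"method": "drive_tool", "body": {
  "series": [
    [[0, 0, 0], 10],
    [[0, 0, 0], 10],
    [[0, 0, 0], 10],
    [[0, 0, 0], 10],
    [[0, 0, 0], 10],
    [[0, 0, 0], 10],
    [[0, 0, 0], 10],
    [[0, 0, 0], 10],
    [[0, 0, 0], 10],
    [[0, 0, 0], 4]
  ]
}}

```text
time: 13.25
ee_pos: [0.4125, 0.054, 0.2252]
eef_rot: [0.704, 0.71, 0.0, -0.0]
ft_force: [-0.0, -0.9, 0.2]
width: 0.0004
grip_force: 0.0
```

```bash
python3 - <<'E'
from h import *
s=vision.camera('side'); im=s['color'][:,:,::-1].copy()
st=r.read_state(); e=np.array(st['ee_pos']); print(e,st['eef_rot'],st['time'],st['joint_positions'])
p=proj(s,e+[0,0,-.008]); print('tip px',p)
u,v=p.astype(int); cr=cv2.resize(im[v-90:v+30,u-80:u+80],None,fx=5,fy=5,interpolation=cv2.INTER_CUBIC); cr=cv2.convertScaleAbs(cr,alpha=1.6)
print('crop origin',u-80,v-90)
for d,col in(((0,0,-.008),(0,0,255)),((0,0,.012),(0,255,0)),((0,0,.062),(0,255,255))):
    q=(proj(s,e+d)-[u-80,v-90])*5+2; cv2.circle(cr,tuple(int(a) for a in q),3,col,-1)
cv2.imwrite('pics/f.png',cr)
E
```

```text
[0.41256992 0.05394379 0.22517021] [ 7.03169061e-01  7.11022687e-01  4.29394827e-05 -9.13426014e-05] 13.3 [ 0.30699857 -0.1352521  -0.49166909  1.90061965 -0.06533656  1.36083599
 -0.15611697]
tip px [410.43705211 201.83039576]
crop origin 330 111
```

View pics/f.png

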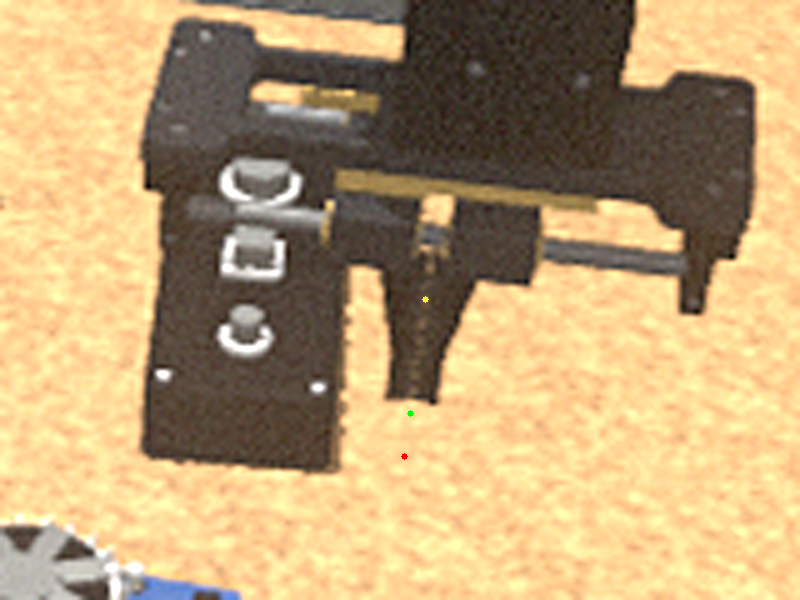

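The fingers are visible, closed, with their tips ending at crop (413,402). That is well above the predicted red dot (404,456), and both views agree sideways, so the tips end higher than stated. I'll work out by how much.

```bash
python3 - <<'E'
from h import *
s=vision.camera('side')
e=np.array([.4126,.0539,.2252])
def solve(uv,y):
    K,R,t=map(np.array,(s['intrinsics'],s['R'],s['t'])); o=-R.T@t; d=R.T@np.linalg.solve(K,[*uv,1.]); return o+d*(y-o[1])/d[1]
for dy in(0,.0095): print('yawed',dy,solve((330+411/5,111+402/5),e[1]+dy)-e)
# first view (crop q: origin u-66,v-60, x3)
for dy in(.005,.015): print('first',dy,solve((410-66+205/3,201-60+147/3),.0542+dy)-[.4127,.0542,.2257])
E
```

```text
yawed 0 [-6.24267711e-04 -5.55111512e-17  1.61873776e-02]
yawed 0.0095 [-0.00081642  0.0095      0.02402093]
first 0.005 [-0.00073413  0.005       0.02319656]
first 0.015 [-0.00093769  0.015       0.03140068]
```

{"method": "drive_tool", "body": {
  "series": [
    [[1.5, 4, 0], 0],
    [[1.5, 4, 0], 0],
    [[1.5, 4, -1], 0],
    [[1.5, 4, -2], 0],
    [[1, 1, -3], 0],
    [[0, 0, -3], 0],
    [[0, 0, -3], 0],
    [[0, 0, -1], 0],
    [[0, 0, -0.5], 0],
    [[0, 0, -0.3], 0]
  ]
}}

```text
time: 14.6
ee_pos: [0.4831, 0.2233, 0.0879]
eef_rot: [0.706, 0.708, 0.001, 0.0]
ft_force: [-0.9, 0.1, -0.0]
width: 0.0004
grip_force: 0.0
```

```bash
python3 - <<'E'
from h import *
s=vision.camera('side'); im=s['color'][:,:,::-1].copy()
st=r.read_state(); e=np.array(st['ee_pos']); print(e,st['time'],st['ft_force'])
o=[290,220]
cr=cv2.resize(im[220:340,290:450],None,fx=5,fy=5,interpolation=cv2.INTER_CUBIC); cr=cv2.convertScaleAbs(cr,alpha=1.6)
for d,col in(((0,0.0095,-.008),(0,0,255)),((0,0.0095,.012),(0,255,0))):
    q=(proj(s,e+d)-o)*5+2; cv2.circle(cr,tuple(int(a) for a in q),3,col,-1)
cv2.imwrite('pics/g.png',cr)
E
```

```text
[0.48298919 0.2230737  0.08752939] 14.65 [ 0.36542013  0.20915205 -0.7639615 ]
```

View pics/g.png

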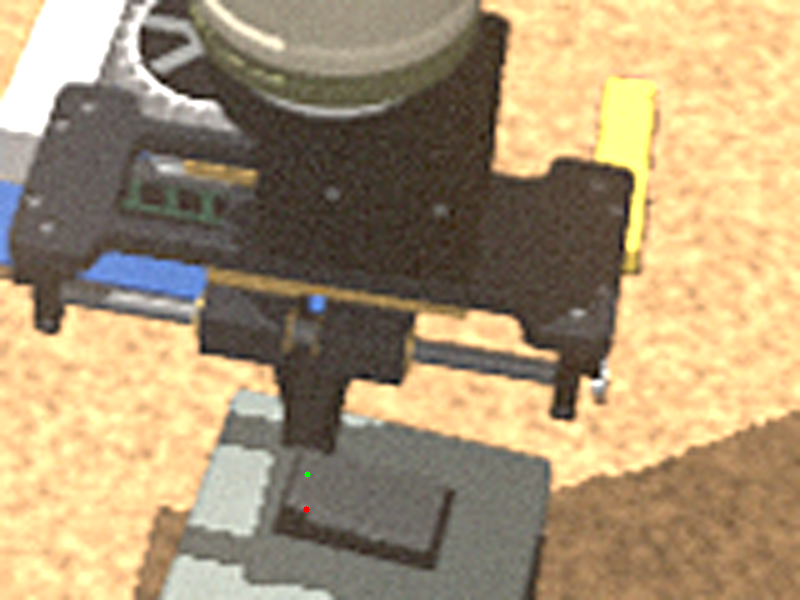

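The tips, at crop (310,450), are still visibly above the far wing. The expected near edge is marked by the red dot (306,509). I'll descend carefully, watching the force.

{"method": "drive_tool", "body": {
  "series": [
    [[0, 0, -0.2], 0],
    [[0, 0, -0.2], 0],
    [[0, 0, -0.2], 0],
    [[0, 0, -0.1], 0],
    [[0, 0, -0.1], 0],
    [[0, 0, -0.1], 0],
    [[0, 0, -0.1], 0],
    [[0, 0, -0.05], 0],
    [[0, 0, 0], 0],
    [[0, 0, 0], 0]
  ]
}}

```text
time: 15.9
ee_pos: [0.4826, 0.2229, 0.0766]
eef_rot: [0.706, 0.708, 0.0, 0.0]
ft_force: [0.3, 0.8, -0.2]
width: 0.0001
grip_force: 0.0
```

```bash
python3 - <<'E'
from h import *
fs=[]
for i in range(3):
    s=vision.camera('side'); fs.append(r.read_state()['ft_force'])
print(r.read_state()['ee_pos'],np.mean(fs,0)); 
im=s['color'][:,:,::-1]; g=cv2.cvtColor(im,6)[290:335,335:365]
np.set_printoptions(linewidth=250); print(g[::1,10:24].astype(int)[5:35])
E
```

```text
[0.48262846 0.22290448 0.07662384] [-0.41359719 -0.0708882  -0.08332819]
[[ 42  43  43  38  38  44  34  44  49  39  40  42  38  45]
 [ 39  38  32  40  35  32  44  28  38  35  40  33  42  42]
 [ 33  40  33  41  44  41  36  40  41  37  37  45  42  42]
 [ 39  34  29  33  38  42  35  38  34  40  43  42  34  48]
 [ 47  30  39  43  42  32  39  44  43  40  40  33  45  36]
 [ 65  29  36  30  39  37  40  43  36  38  33  38  35  32]
 [ 99  22  37  32  39  37  44  37  37  46  39  37  31  31]
 [108  45  43  34  38  41  44  40  38  41  35  36  31  29]
 [105  43  34  32  45  36  43  40  42  46  41  29  33  34]
 [ 81  54  31  40  37  38  37  39  47  39  29  34  26  33]
 [ 74  62  29  34  35  38  37  41  37  45  39  34  24  46]
 [ 80  59  35  40  45  42  40  38  39  35  37  43  38  47]
 [ 76  61  38  40  43  37  38  39  41  38  42  41  27  55]
 [ 79  60  31  35  32  42  37  39  40  42  43  26  32  63]
 [ 74  61  31  37  38  39  41  42  43  35  35  32  36  63]
 [ 78  62  32  42  39  41  44  39  43  39  40  32  46  71]
 [ 78  63  34  37  44  40  37  38  43  42  36  33  49  67]
 [ 71  57  33  35  37  37  37  40  44  34  37  43  60  67]
 [ 76  62  53  47  56  55  50  45  42  33  35  36  57  70]
 [ 76  71  70  53  62  66  62  65  67  58  31  46  63  65]
 [ 74  74  64  52  69  73  70  71  75  69  67  67  72  67]
 [ 76  75  64  55  70  72  72  71  70  61  75  68  64  68]
 [ 73  75  59  61  73  72  67  73  72  66  69  72  68  69]
 [ 78  64  47  64  70  71  71  69  68  65  70  68  72  71]
 [ 83  58  56  77  77  61  68  69  72  71  71  64  70  62]
 [ 74  62  69  82  71  71  73  71  62  66  70  66  67  64]
 [ 63  38  44  50  70  80  64  74  71  69  72  65  74  67]
 [ 60  35  35  37  47  51  60  69  68  73  75  77  65  68]
 [ 57  40  37  38  40  39  56  73  70  69  63  75  76  74]
 [ 46  32  38  43  41  37  45  56  59  65  69  66  71  67]]
```

{"method": "drive_tool", "body": {
  "series": [
    [[0, 0, -0.1], 0],
    [[0, 0, -0.1], 0],
    [[0, 0, -0.1], 0],
    [[0, 0, -0.1], 0],
    [[0, 0, -0.1], 0],
    [[0, 0, -0.1], 0],
    [[0, 0, 0], 0],
    [[0, 0, 0], 0],
    [[0, 0, 0], 0],
    [[0, 0, 0], 0]
  ]
}}

```text
time: 17.3
ee_pos: [0.4826, 0.2229, 0.0706]
eef_rot: [0.706, 0.708, 0.0, 0.0]
ft_force: [0.3, 0.1, -0.7]
width: 0.0006
grip_force: 0.0
```

{"method": "drive_tool", "body": {
  "series": [
    [[0, 0, -0.1], 0],
    [[0, 0, -0.1], 0],
    [[0, 0, -0.1], 0],
    [[0, 0, -0.1], 0],
    [[0, 0, 0], 0],
    [[0, 0, 0], 0],
    [[0, 0, 0], 0],
    [[0, 0, 0], 0],
    [[0, 0, 0], 0],
    [[0, 0, 0], 0]
  ]
}}

```text
time: 18.55
ee_pos: [0.4826, 0.2229, 0.0666]
eef_rot: [0.706, 0.708, 0.0, 0.0]
ft_force: [0.3, -0.1, 0.7]
width: 0.0005
grip_force: 0.0
```

{"method": "drive_tool", "body": {
  "series": [
    [[0, 0, -0.1], 0],
    [[0, 0, -0.1], 0],
    [[0, 0, -0.1], 0],
    [[0, 0, -0.05], 0],
    [[0, 0, -0.05], 0],
    [[0, 0, 0], 0],
    [[0, 0, 0], 0],
    [[0, 0, 0], 0],
    [[0, 0, 0], 0],
    [[0, 0, 0], 0]
  ]
}}

```text
time: 19.8
ee_pos: [0.4826, 0.2229, 0.0626]
eef_rot: [0.706, 0.708, 0.0, 0.0]
ft_force: [2.0, 1.0, 1.3]
width: 0.0007
grip_force: 0.6
```

```bash
python3 - <<'E'
from h import *
s=vision.camera('side'); im=s['color'][:,:,::-1]
st=r.read_state(); print(st['ee_pos'],st['ft_force'],st['time'])
cv2.imwrite('pics/k.png',cv2.convertScaleAbs(cv2.resize(im[280:350,320:410],(720,560),interpolation=cv2.INTER_CUBIC),alpha=1.6))
E
```

```text
[0.48257016 0.22286338 0.06256276] [0.97395204 0.32004899 1.59763904] 19.85
```

View pics/k.png

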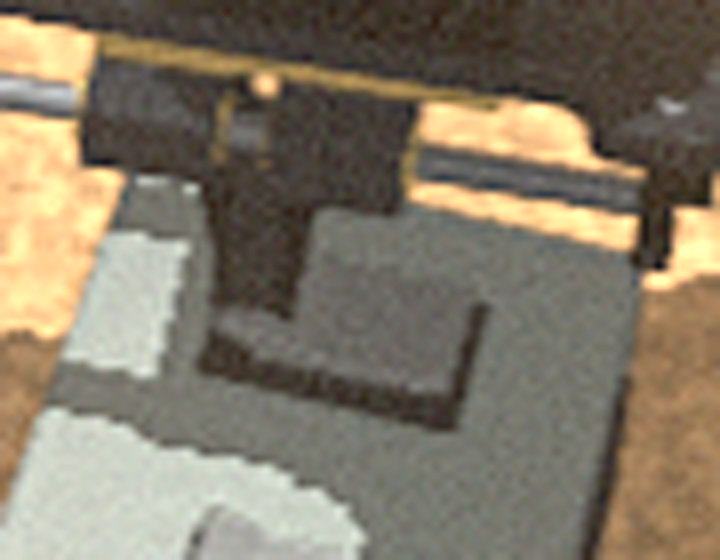

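Contact has started. The tips, at (255,310), sit on the far wing and the force is about 1.5 N. I'll keep pushing.

{"method": "drive_tool", "body": {
  "series": [
    [[0, 0, -0.1], 0],
    [[0, 0, -0.1], 0],
    [[0, 0, -0.1], 0],
    [[0, 0, -0.1], 0],
    [[0, 0, -0.1], 0],
    [[0, 0, 0], 0],
    [[0, 0, 0], 0],
    [[0, 0, 0], 0],
    [[0, 0, 0], 0],
    [[0, 0, 0], 0]
  ]
}}

```text
time: 21.1
ee_pos: [0.4825, 0.2228, 0.0575]
eef_rot: [0.706, 0.708, -0.0, -0.0]
ft_force: [-0.4, 0.2, 0.4]
width: 0.0
grip_force: 0.0
```

{"method": "drive_tool", "body": {
  "series": [
    [[0, 0, -0.05], 0],
    [[0, 0, -0.05], 0],
    [[0, 0, -0.05], 0],
    [[0, 0, -0.05], 0],
    [[0, 0, 0], 0],
    [[0, 0, 0], 0],
    [[0, 0, 0], 0],
    [[0, 0, 0], 0],
    [[0, 0, 0], 0],
    [[0, 0, 0], 0]
  ]
}}

```text
time: 22.35
ee_pos: [0.4826, 0.2229, 0.0563]
eef_rot: [0.706, 0.708, -0.0, 0.0]
ft_force: [-5.3, -2.3, 10.9]
width: 0.0006
grip_force: 5.4
```

Firm stop at 11 N: the rocker is over. With the stop at 81 mm, the tips sit 24.5 mm above the reported TCP. I'll lift and travel to start.

{"method": "drive_tool", "body": {
  "series": [
    [[0, 0, 3], 0],
    [[0, 0, 4.5], 0],
    [[0.4, -5.5, 0], 0],
    [[0.4, -5.5, 0], 0],
    [[0.4, -5.5, 0], 0],
    [[0.4, -5.5, 0], 0],
    [[0.4, -5.5, 0], 0],
    [[0.4, -5.5, 0], 0],
    [[0.4, -5.5, 0], 0],
    [[0, -5.5, 0], 0]
  ]
}}

```text
time: 23.6
ee_pos: [0.5107, -0.2189, 0.1306]
eef_rot: [0.706, 0.708, 0.0, 0.0]
ft_force: [1.7, 0.2, 0.4]
width: 0.0008
grip_force: 0.0
```

```bash
python3 - <<'E'
from h import *
st=r.read_state(); print(st['ee_pos'],st['ft_force'],st['time'])
s=vision.camera('side'); a=cv2.imread('pics/side0.png',0)[300:345,335:395]; b=cv2.cvtColor(s['color'],7)[300:345,335:395]
# rocker top mask: print diff rows in the rocker area, before vs now
for n,g in(('old',a),('now',b)):
    print(n); [print(' '.join('%3d'%v for v in row)) for row in g[6:36:2,8:48:2]]
E
```

```text
[ 0.51066426 -0.2189101   0.13057154] [1.72416905 0.19228558 0.44718678] 23.6
old
121 118 117 115 119 120 119 123 113 111 116 119 122 120 120 116 114 111 130 123
121 121 117 120  97 113 102 120 116 121 119 118 120 120 119 120 120 125 117 122
117 122 117  95 109 107  99 104 114 124 119 118 120 115 119 115 121 118 120 123
113 119 125  78 107 100  99 102 102 100 113 123 120 120 118 120 116 122 124 120
118 118 116  88 101 104 100 104 104 101 103 106 107 113 112 115 121 117 122 120
118 116  94 112 101  98 104  99  98 106 101 109 105 108 104 106 105 116 120 121
120 121  81 106 102 101  98 104 102 102  98 107 108 109 107 106 107 112  56 102
119 120  65  76 102 104 105 103  99 112  94 112 110 106 106 107 103 107  37 109
121  94  40  50  58  73 100 104 103 105  93 110 103 106 105 108 112  80  40 129
126  59  43  43  49  62  68  70  96  98 109 109 109 112 111 108 113  66  52 128
124  40  36  43  41  46  48  46  50  65  77  83 108 116 108 105 118  38 101 124
119 123 119 119 106  51  36  46  47  49  47  47  53  63  76  80  82  40 125 118
119 118 117 121 122 123 126 118 104  74  36  40  41  52  4
[... 685 characters left out ...]
 113 106 107 113 109  94 111 107 107 105 107 108  99  51 104
123 117  89 111 114 112 113 112 110 107 101 104 109 108 108 109 113  64  36 114
127  99  73 100 121 116 112 114 112  95 104 106 110 105 106 110 107  60  40 134
132  56  50  52  57  71  80  97 125  98 113 112 105 113 112 111 100  47  55 131
131  43  39  48  47  47  61  56  60  63  73  69  73  75  72  70  75  46 104 127
128 125 123 124 108  51  32  42  38  52  46  43  37  40  39  47  45  37 132 129
127 126 120 125 127 125 134 124 105  73  44  37  48  52  50  50  43  80 133 129
124 129 126 125 127 126 120 127 126 126 130 126 111  68  33  40  42 100 128 127
124 120 121 123 128 130 128 125 125 126 123 129 127 133 124 123 121 121 126 122
```

The rocker is confirmed on: its far end is lower and its near end is raised. Now to start.

{"method": "drive_tool", "body": {
  "series": [
    [[0, -5.5, 0], 0],
    [[0, -5, 0], 0],
    [[0, -1, -2], 0],
    [[0, 0, -3], 0],
    [[0, 0, -2.5], 0],
    [[0, 0, -1], 0],
    [[0, 0, -0.5], 0],
    [[0, 0, 0], 0],
    [[0, 0, 0], 0],
    [[0, 0, 0], 0]
  ]
}}

```text
time: 24.9
ee_pos: [0.511, -0.3324, 0.0413]
eef_rot: [0.706, 0.708, 0.0, 0.001]
ft_force: [0.1, -0.3, -0.6]
width: 0.0003
grip_force: 0.0
```

{"method": "drive_tool", "body": {
  "series": [
    [[0, 0, -0.1], 0],
    [[0, 0, -0.1], 0],
    [[0, 0, -0.1], 0],
    [[0, 0, -0.1], 0],
    [[0, 0, -0.1], 0],
    [[0, 0, -0.1], 0],
    [[0, 0, -0.1], 0],
    [[0, 0, 0], 0],
    [[0, 0, 0], 0],
    [[0, 0, 0], 0]
  ]
}}

```text
time: 26.15
ee_pos: [0.5106, -0.3321, 0.0336]
eef_rot: [0.706, 0.708, 0.0, -0.0]
ft_force: [-0.5, 0.8, 3.0]
width: 0.0005
grip_force: 1.3
```

{"method": "drive_tool", "body": {
  "series": [
    [[0, 0, -0.1], 0],
    [[0, 0, -0.1], 0],
    [[0, 0, -0.1], 0],
    [[0, 0, -0.05], 0],
    [[0, 0, 0], 0],
    [[0, 0, 0], 0],
    [[0, 0, 0], 0],
    [[0, 0, 0], 0],
    [[0, 0, 0], 0],
    [[0, 0, 0], 0]
  ]
}}

```text
time: 27.4
ee_pos: [0.5107, -0.3322, 0.0305]
eef_rot: [0.706, 0.708, 0.0, 0.0]
ft_force: [-2.8, 1.9, 7.9]
width: 0.0004
grip_force: 3.6
```

Force above 4 N means the button is on its stop. Now to withdraw.

{"method": "drive_tool", "body": {
  "series": [
    [[0, 0, 1], 0],
    [[0, 0, 2], 0],
    [[0, 0, 3], 0],
    [[0, 0, 4], 0],
    [[0, 0, 3], 0],
    [[0, 0, 1], 0],
    [[0, 0, 0], 0],
    [[0, 0, 0], 0],
    [[0, 0, 0], 0],
    [[0, 0, 0], 0]
  ]
}}

```text
time: 28.65
ee_pos: [0.5104, -0.332, 0.1694]
eef_rot: [0.706, 0.708, -0.0, -0.001]
ft_force: [0.0, -0.5, 0.7]
width: 0.0007
grip_force: 0.0
```

```bash
python3 - <<'E'
from h import *
st=r.read_state(); print(st['ee_pos'],st['ft_force'],st['time'])
print(r.close_job())
E
```

```text
[ 0.51035024 -0.33197908  0.16937325] [ 0.04582632 -0.5475753   0.74601858] 28.65
the job is handed in; nothing more can be done
None
```

I switched the supply on (11 N at the stop; the side view shows the rocker over), pressed start to its stop (8 N), withdrew and handed in at 28.7 s; no verdict came back, and I didn't check by camera that start came back up.

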